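# Slide the wet miniatures under the curing lamp

### The job

Push the wooden tray with the three freshly painted figures along the mat into the low white curing lamp, until the tray is centred under it and sticks out equally at both ends; then press the button on top of the lamp and let go. Only push the tray: do not lift or tip it, do not topple or touch the wet figures, and do not let tray or figures strike the lamp. Leave everything else on the table where it is.

Things in the scene. Friction and masses are not known exactly. Their poses are not given: they have to be found in the camera images.
- tray: open wooden tray, 64 mm wide (its x) by 190 mm long (its y), loose, about 0.15 kg; floor 4 mm thick, long rims 8 mm high, upright end boards 16 mm high and 6 mm thick at both ends (y = +-95 mm to their outsides); same both ways round. Origin at the centre of its underside, on the table at z = 0. It starts to the left or the right of the lamp, off line and askew.
- lamp: white curing lamp, fixed to the table, a low straight bridge on two grey side legs: 140 mm (its x) by 100 mm (its y), 66 mm high. Its tunnel runs straight through along its y, open at both ends: 96 mm wide (x = +-48 mm) and 42 mm high; the table itself is its floor. The figures on the tray reach to 38 mm. Origin at the centre of its footprint on the table.
- lamp_button (a joint): travel of the lamp's spring push button, in m: 0 out, 0.006 fully down (about 5 N); springs back
- lamp_button_top (a point): centre of the top of the red round button (26 mm across) on the lamp's roof; moves down with the button
- figure_red: red-coated painted resin soldier, 34 mm tall, on a round black base 25 mm across, loose, 20 g; stands on the tray floor, near its middle line; origin at the centre of the base's underside, z up along the figure
- figure_blue: blue-coated painted resin soldier, 34 mm tall, on a round black base 25 mm across, loose, 20 g; stands on the tray floor, near its middle line; origin at the centre of the base's underside, z up along the figure
- figure_yellow: yellow-coated painted resin soldier, 34 mm tall, on a round black base 25 mm across, loose, 20 g; stands on the tray floor, near its middle line; origin at the centre of the base's underside, z up along the figure
- palette: white plastic palette with paint wells, 80 x 120 x 18 mm, loose, on the side of the lamp where the tray is not; leave alone; origin at the centre of its underside
- figure_grey: unpainted grey figure of the same size, standing beyond the work; leave alone; origin under its base
- dropper_orange: orange dropper bottle, 25 mm across, 73 mm tall, beyond the work; leave alone; origin under its base
- dropper_green: green dropper bottle, 25 mm across, 73 mm tall, beyond the work; leave alone; origin under its base
- paint_jar: small red paint jar, 34 mm across, 50 mm tall, beyond the work; leave alone; origin under its base
- brush: fine artist's brush, dark wooden handle, lying across on the table near the robot, 170 mm long and 8 mm thick; leave alone; origin under its middle
- nippers: sprue nippers with red and steel handles lying near the robot, about 100 mm long; leave alone; origin at the pivot, on the table

How it is judged:
By the outcome, as a careful person would: the job done as asked, in the order asked, and still so for the second after the job is handed in, with the robot touching nothing.
It also fails if it takes over 69 s, if anything falls off the work surface, if the arm or the gripper's body presses on something with over 40 N, if the wrist force passes 120 N, or if a joint passes its speed limit or range.

### The arm

A 6-joint arm with a two-finger parallel gripper is mounted at the origin on the work surface. World frame = base frame: x ahead of the robot, y to its left, z up, the work surface at z = 0. Lengths are in m, angles in degrees, forces in N, time in s.
With the tool pointing down it reaches from about 0.4 to 0.825 m from the base axis. Payload 7 kg.
Tool frame: the origin (TCP) lies midway between the tips of the shut fingers; the grasp point (between the pads) lies r.grip_depth behind it (r.grip_depth is the distance from the TCP to the grasp point, in m); z points along the fingers, y is the line along which they close (so a half turn about z gives the same grasp; the last joint's range is limited). The gripper opens to 88 mm and grips with 3 to 60 N. Pads are 19 mm wide; open, the fingers measure 130 mm over their backs; the gripper's body (78 mm by 193 mm) begins 47 mm behind the grasp point.
Start: joints at [86.694, 20.546, 0.682, 0, -70.136, -16.507], TCP at [0.229, 0.635, 0.227] pointing down, gripper open.
Joint ranges: [-176.03, 176.03], [-82.01, 121.73], [-58.28, 71.71], [-173.87, 95.51], [-174.79, -0.11], [-173.66, 173.66]. Speed limits (degrees/s): [136.94, 136.94, 172.46, 180, 180, 180].

### API

Orientations are given as [roll, pitch, yaw] about the fixed x, y, z axes, in that order (R = Rz(yaw) Ry(pitch) Rx(roll)).
In Python, from plant import r, imaging gives the robot as it stands (r), with the cameras (imaging).
- The arm moves only by the tool pendant, called after "Emit:" as name([rows], argument=value, ...), one row to a line, values as JSON. Schema: {"type":"object","properties":{"rows":{"type":"array","items":{"type":"object","properties":{"tx":{"type":"number"},"ty":{"type":"number"},"tz":{"type":"number"},"wx":{"type":"number"},"wy":{"type":"number"},"wz":{"type":"number"}},"additionalProperties":false},"minItems":1,"maxItems":12},"finger_gap":{"type":"number"},"squeeze":{"type":"number"},"only":{"type":"string"},"quiet":{"type":"boolean"},"lines":{"type":"string"}},"required":["rows"],"additionalProperties":false}. rows is a list of rows, 1 to 12 of them, each an object with the fields tx, ty, tz (the shift in m), wx, wy, wz (a rotation vector in degrees); a field left out counts as zero; each row is the pose to reach, as a shift and turn from the pose commanded when the call began, along the tool's axes at that moment; what a row does not reach only later rows make up. A row lasts 1/12 s, in which the tool goes at most 0.0417 m and 7.16 degrees, less where a joint would pass 70% of its speed; a pose out of reach is approached as far as the arm can. finger_gap is the finger opening in m, set as the call begins (left out keeps the last). The fingers move at their own pace and stop on an object; squeeze is the grip in N (left out, the last holds). Time passes only in rows, so rows that do not move let the fingers close. The tool returns the time, the measured TCP pose, the force, the opening and the grip force at its end. only (a regular expression) keeps the lines of the reply that match it, lines (a string "A,B") keeps lines A to B, and quiet returns only ok. Input that does not fit is refused with a message, and nothing moves.
- r.get_state(): the state, without advancing time (a new reading comes with each control period).
- imaging.capture(name): name is "side" or "top" or "wrist"; returns a dict with "frame" (400x640x3 uint8, red, green, blue), "z_map" (400x640 float32, m along the optical axis (not along the pixel's ray), 0 where there is no reading), "fx", "fy", "cx", "cy" (pixels), "cam_to_world" (4x4, takes a point from camera to world coordinates). Camera axes: x right, y down, z forward; pixel columns grow to the right and rows downward; lengths in m; the calibration is good to about 2 mm. A picture is of the moment at which its call begins.
- r.close_job(): hands the job in; it is judged then, once.
The state is a dict: "time_s": time; "joints": joint angles; "qd": joint speeds; "joint_torque": joint torques, N m; "tcp_pos": TCP position; "eef_rot": TCP orientation; "contact_force": force on the tool from outside, world axes, zero at the start; "moment": the same for the moment, N m; "gripper_width": finger opening in m; "gripper_force": force on a finger pad.
Only numpy, scipy, OpenCV 4.12 (cv2) and the standard library are available. Lean on these libraries where they do the work, as an engineer would, in place of code of your own. Each camera call takes 0.05 s, during which the arm holds its last target. There are 200 camera calls.

## Working session

There is one attempt and no reset: what is moved stays moved. The work goes in short steps, Python scripts to look and compute and a tool call to move; the robot and the scene stay as the last step left them, time stands still between calls to the robot, and variables do not carry over. Pictures are saved under pics/ and viewed, at most 12 in all, crops included, and the job is handed in when it is done.

```bash
ls; mkdir -p pics; python3 - <<'E'
from plant import r, imaging
import cv2,pickle
s=r.get_state();print(s['tcp_pos'],s['eef_rot'],s['gripper_width'],s['contact_force'],r.grip_depth,s['time_s'])
for n in ['top','side']:
    c=imaging.capture(n);pickle.dump(c,open(f'/tmp/{n}.pkl','wb'))
    cv2.imwrite(f'pics/{n}0.png',c['frame'][:,:,::-1]);print(n,c['fx'],c['cam_to_world'].round(3).tolist())
E
```

```text
pics
plant.py
[0.22865822 0.63458081 0.22560848] [ 1.79905256e+02 -8.94352028e-03 -1.98187654e+01] 0.08755206768752127 [ 0.31328508 -0.42959871 -0.4187829 ] 0.0188 0.0
top 498.4131547124607 [[-0.018, -0.996, 0.087, 0.435], [-1.0, 0.019, -0.001, 0.029], [-0.001, -0.087, -0.996, 1.184], [0.0, 0.0, 0.0, 1.0]]
side 514.279974319882 [[0.967, -0.149, 0.208, 0.319], [-0.256, -0.546, 0.797, -0.835], [-0.005, -0.824, -0.566, 0.684], [0.0, 0.0, 0.0, 1.0]]
```

View pics/top0.png

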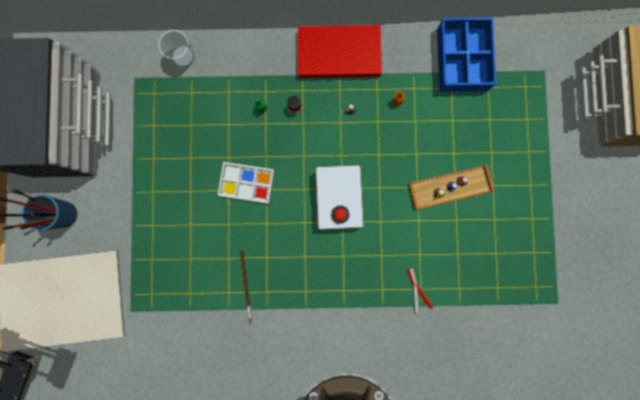

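View pics/side0.png

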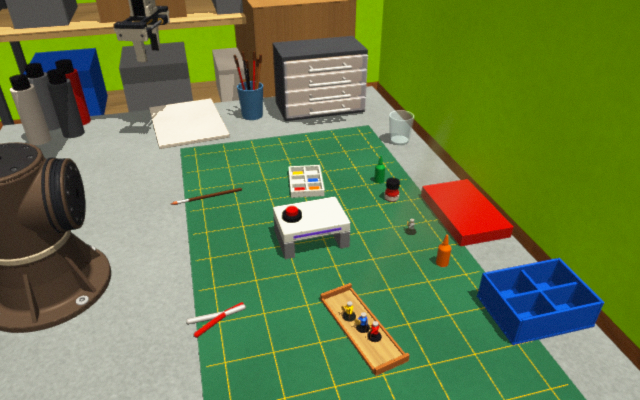

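The top view shows the tray right of the lamp (centre ~(451,187), -y side), lamp at ~(339,198), palette at ~(246,182), button at (340,214). Next I'll enlarge the work area.

```bash
cat > h.py <<'E'
import numpy as np,cv2
def pt(c,u,v,z):
    "pixel -> world point on plane at height z"
    M=c['cam_to_world'];d=M[:3,:3]@[(u-c['cx'])/c['fx'],(v-c['cy'])/c['fy'],1];o=M[:3,3]
    return o+d*(z-o[2])/d[2]
def proj(c,p):
    q=np.linalg.inv(c['cam_to_world'])@np.append(p,1);return c['fx']*q[0]/q[2]+c['cx'],c['fy']*q[1]/q[2]+c['cy']
def crop(c,u0,v0,w,h,k,name,pts=[]):
    im=cv2.resize(c['frame'][v0:v0+h,u0:u0+w,::-1],None,fx=k,fy=k,interpolation=cv2.INTER_CUBIC)
    for p in pts:
        u,v=proj(c,p);cv2.circle(im,(int((u-u0+.5)*k),int((v-v0+.5)*k)),2,(255,0,255),-1)
    cv2.imwrite(name,im)
E
python3 - <<'E'
from h import *
import pickle
c=pickle.load(open('/tmp/top.pkl','rb'))
crop(c,305,150,200,90,4,'pics/c1.png')
E
```

```text
(no output)
```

View pics/c1.png

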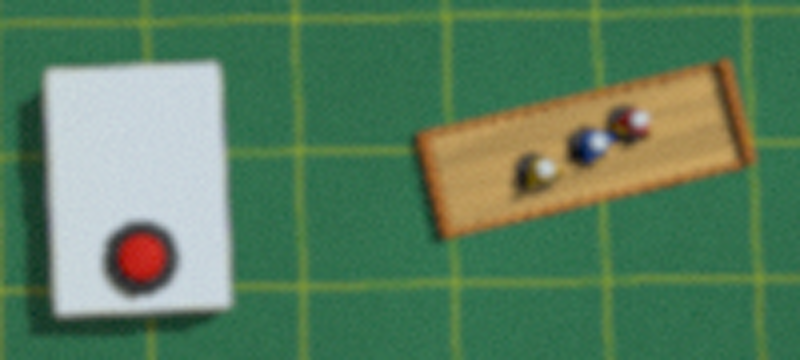

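The crop shows lamp roof corners at (45,67),(219,62),(231,307),(56,318), the button at (141,258), and tray end-board top corners at (417,133),(729,60),(755,165),(440,240).

```bash
python3 - <<'E'
from h import *
import pickle
c=pickle.load(open('/tmp/top.pkl','rb'))
f=lambda L,z:np.array([pt(c,305+x/4-.4,150+y/4-.4,z) for x,y in L])
def rep(n,P):
    print(n,'c',P.mean(0).round(4),'edges',[round(float(np.linalg.norm(P[i]-P[(i+1)%4])),4) for i in range(4)])
    a=P[0]-P[1]+P[3]-P[2];print(' yaw of +y axis',np.degrees(np.arctan2(-a[0],a[1])).round(2))
    b=P[0]-P[3]+P[1]-P[2];print(' yaw x axis',np.degrees(np.arctan2(b[1],b[0])).round(2))
rep('lamp',f([(45,67),(219,62),(231,307),(56,318)],.066))
rep('tray',f([(417,133),(729,60),(755,165),(440,240)],.016))
print('button',f([(141,258)],.072), 'figs',f([(538,172),(592,146),(631,123)],.025).round(3))
print('grid',f([(300,150),(450,150)],0))
from plant import r, imaging
z=c['z_map'];print(z[198,339],z[187,451])
E
```

```bash
cat >> h.py <<'E'
def go(s,p,yaw):
    "print tool-axes delta from the state to a downward pose p,yaw"
    from scipy.spatial.transform import Rotation as R
    R0=R.from_euler('xyz',s['eef_rot'],degrees=True);R1=R.from_euler('xyz',[180,0,yaw],degrees=True)
    print((R0.inv().apply(np.array(p)-s['tcp_pos'])).round(4),(R0.inv()*R1).as_rotvec(degrees=True).round(2))
E
python3 - <<'E'
from h import *;from plant import r, imaging
s=r.get_state();go(s,[.5,.2,.22],-50);go(s,[.575,-.382,.1],-78)
E
```

```text
[0.4026 0.3169 0.0062] [ 8.000e-02 -3.000e-02  3.018e+01]
[0.6705 0.8388 0.1271] [ 7.000e-02 -5.000e-02  5.818e+01]
```

Emit:
pendant([
  {"tx": 0.03, "ty": 0.024, "wz": 3},
  {"tx": 0.06, "ty": 0.048, "wz": 6},
  {"tx": 0.09, "ty": 0.07, "wz": 9},
  {"tx": 0.12, "ty": 0.094, "wz": 12},
  {"tx": 0.15, "ty": 0.118, "wz": 15},
  {"tx": 0.18, "ty": 0.142, "wz": 18},
  {"tx": 0.21, "ty": 0.166, "wz": 20},
  {"tx": 0.24, "ty": 0.19, "wz": 22},
  {"tx": 0.27, "ty": 0.214, "wz": 24},
  {"tx": 0.3, "ty": 0.238, "wz": 26},
  {"tx": 0.33, "ty": 0.262, "wz": 28},
  {"tx": 0.36, "ty": 0.285, "wz": 30},
], finger_gap=0.02, squeeze=20)

```text
time_s: 1.1
tcp_pos: [0.4712, 0.2429, 0.2265]
eef_rot: [180.0, 0.0, -49.9]
contact_force: [0.2, 0.3, -0.2]
gripper_width: 0.0207
gripper_force: 0.0
```

```bash
python3 - <<'E'
from h import *;from plant import r, imaging
s=r.get_state();go(s,[.575,-.382,.1],-78)
E
```

```text
[0.5449 0.3232 0.1265] [1.00e-02 1.00e-02 2.81e+01]
```

Emit:
pendant([
  {"tx": 0.034, "ty": 0.02, "wz": 3},
  {"tx": 0.068, "ty": 0.04, "wz": 6},
  {"tx": 0.102, "ty": 0.06, "wz": 9},
  {"tx": 0.136, "ty": 0.08, "wz": 12},
  {"tx": 0.17, "ty": 0.1, "wz": 15},
  {"tx": 0.204, "ty": 0.12, "wz": 18},
  {"tx": 0.238, "ty": 0.14, "wz": 20},
  {"tx": 0.272, "ty": 0.16, "wz": 22},
  {"tx": 0.306, "ty": 0.18, "wz": 24},
  {"tx": 0.34, "ty": 0.2, "wz": 26},
  {"tx": 0.374, "ty": 0.22, "wz": 28},
  {"tx": 0.408, "ty": 0.24, "wz": 28},
])

```text
time_s: 2.1
tcp_pos: [0.5505, -0.2237, 0.2263]
eef_rot: [180.0, 0.0, -77.9]
contact_force: [1.6, 0.7, 0.3]
gripper_width: 0.0197
gripper_force: 0.0
```

```bash
python3 - <<'E'
from h import *;from plant import r, imaging
s=r.get_state();go(s,[.575,-.382,.1],-78);go(s,[.575,-.382,.006],-78)
E
```

```text
[0.16   0.0091 0.1263] [0.02 0.02 0.06]
[0.16   0.0091 0.2203] [0.02 0.02 0.06]
```

Emit:
pendant([
  {"tx": 0.04, "ty": 0.002},
  {"tx": 0.08, "ty": 0.005},
  {"tx": 0.12, "ty": 0.007},
  {"tx": 0.15, "ty": 0.009, "tz": 0.02},
  {"tx": 0.16, "ty": 0.009, "tz": 0.05},
  {"tx": 0.16, "ty": 0.009, "tz": 0.09},
  {"tx": 0.16, "ty": 0.009, "tz": 0.13},
  {"tx": 0.16, "ty": 0.009, "tz": 0.16},
  {"tx": 0.16, "ty": 0.009, "tz": 0.185},
  {"tx": 0.16, "ty": 0.009, "tz": 0.205},
  {"tx": 0.16, "ty": 0.009, "tz": 0.216},
  {"tx": 0.16, "ty": 0.009, "tz": 0.22},
])

```text
time_s: 3.1
tcp_pos: [0.5744, -0.3794, 0.0039]
eef_rot: [179.8, 0.1, -77.8]
contact_force: [-0.4, 0.1, -1.3]
gripper_width: 0.02
gripper_force: 0.0
```

Emit:
pendant([
  {},
  {},
])

```text
time_s: 3.27
tcp_pos: [0.5765, -0.3803, 0.0076]
eef_rot: [-179.9, -0.1, -77.8]
contact_force: [0.5, -0.0, 1.0]
gripper_width: 0.0202
gripper_force: 0.0
```

```bash
python3 - <<'E'
from h import *;from plant import r, imaging
c=imaging.capture('wrist');cv2.imwrite('pics/w1.png',c['frame'][:,:,::-1])
E
```

```text
(no output)
```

View pics/w1.png

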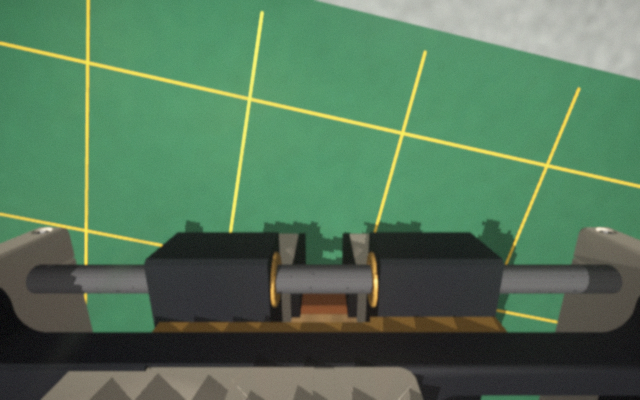

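The wrist view shows both fingers lined up with the tray's end board (fingers at columns 147–500, tray 155–505), so I'll start a slow push.

Emit:
pendant([
  {"tx": -0.004},
  {"tx": -0.01},
  {"tx": -0.015},
  {"tx": -0.018},
  {"tx": -0.02},
  {"tx": -0.022},
  {"tx": -0.024},
  {"tx": -0.026},
  {"tx": -0.028},
  {"tx": -0.031},
  {"tx": -0.034},
  {"tx": -0.037},
])

```text
time_s: 4.32
tcp_pos: [0.568, -0.3436, 0.0066]
eef_rot: [-180.0, -0.0, -77.8]
contact_force: [0.9, -2.2, 1.7]
gripper_width: 0.0201
gripper_force: 1.3
```

Emit:
pendant([
  {"tx": -0.003},
  {"tx": -0.006},
  {"tx": -0.009},
  {"tx": -0.011},
  {"tx": -0.013},
  {"tx": -0.014},
  {"tx": -0.014},
])

```text
time_s: 4.9
tcp_pos: [0.5649, -0.3297, 0.0064]
eef_rot: [180.0, 0.0, -77.8]
contact_force: [0.1, -1.0, 1.0]
gripper_width: 0.0199
gripper_force: 0.4
```

```bash
python3 - <<'E'
from h import *;from plant import r, imaging
c=imaging.capture('top');crop(c,305,150,200,90,4,'pics/t2.png')
E
```

```text
(no output)
```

View pics/t2.png

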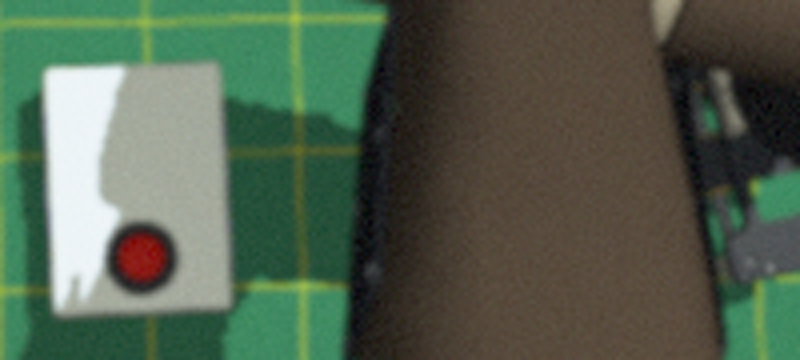

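The arm hides the tray from the top camera; I'll use the side one with the predicted tray corners overlaid.

```bash
cat >> h.py <<'E'
def rect(cx,cy,yaw,w=.064,l=.19,z=.016):
    a=np.radians(yaw);X=np.array([np.cos(a),np.sin(a)]);Y=np.array([-X[1],X[0]])
    return [np.append(np.array([cx,cy])+i*w/2*X+j*l/2*Y,z) for i,j in((1,1),(1,-1),(-1,-1),(-1,1))]
def pred(s,yaw,h=.0095):
    "tray pose if flush with fingers (half thickness h), TCP on its middle line"
    a=np.radians(yaw);p=s['tcp_pos'][:2]+(h+.095)*np.array([-np.sin(a),np.cos(a)]);return p
E
python3 - <<'E'
from h import *;from plant import r, imaging
s=r.get_state();yaw=s['eef_rot'][2]+90;p=pred(s,yaw);print(p,yaw)
c=imaging.capture('side');crop(c,250,180,200,150,4,'pics/s2.png',rect(*p,yaw)+rect(.5258,.0096,1.5,.14,.1,.066))
E
```

```text
[ 0.54273814 -0.22758195] 12.18527526155998
```

View pics/s2.png

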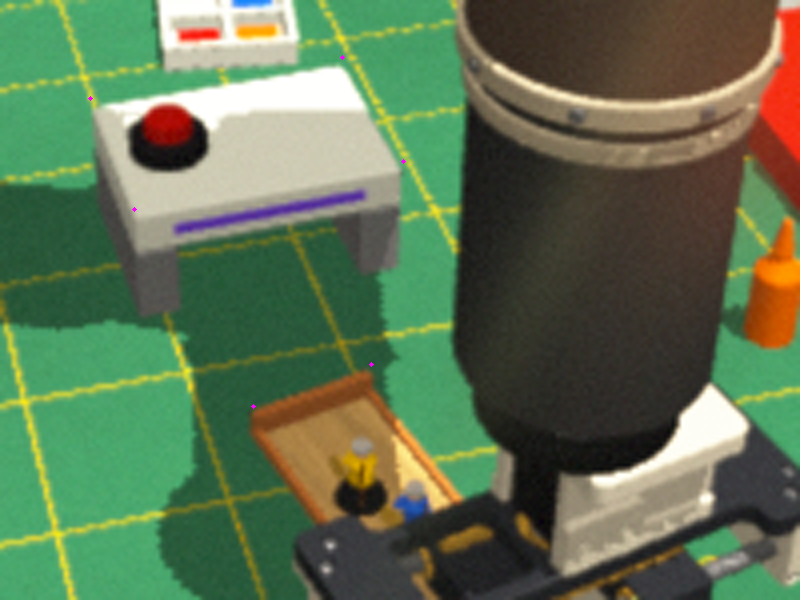

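The side view shows the tray's far end flush with my prediction: tray corners at (252,415),(371,377) are offset by the same ~10 px as the lamp corners. The flush-push model holds, so I'll plan the turning arc.

```bash
cat > plan.py <<'E'
from h import *;from plant import r, imaging
s=r.get_state();y0=s['eef_rot'][2]+90;c=pred(s,y0);d=.1045
T=s['tcp_pos'][:2];a0=np.radians(y0);X0=np.array([np.cos(a0),np.sin(a0)]);Y0=np.array([-X0[1],X0[0]])
S=0;yaw=y0
for k in range(1,33):
    ds=.004;S+=ds;old=yaw
    yaw=y0+(1.5-y0)*np.clip((S-.018)/.08,0,1);m=np.radians((yaw+old)/2)
    c=c+ds*np.array([-np.sin(m),np.cos(m)]);a=np.radians(yaw)
    q=c-d*np.array([-np.sin(a),np.cos(a)])-T
    if k%4==0: print(k,'tool x',round(-q@Y0,4),'tool y',round(q@X0,4),'rz',round(y0-yaw,2),'centre',c.round(4))
E
python3 plan.py
```

```text
4 tool x -0.016 tool y -0.0 rz 0.0 centre [ 0.5393 -0.212 ]
8 tool x -0.0321 tool y -0.0032 rz 1.87 centre [ 0.5361 -0.1963]
12 tool x -0.0482 tool y -0.0062 rz 4.0 centre [ 0.5336 -0.1805]
16 tool x -0.0645 tool y -0.0087 rz 6.14 centre [ 0.5316 -0.1646]
20 tool x -0.0809 tool y -0.0106 rz 8.28 centre [ 0.5302 -0.1487]
24 tool x -0.0973 tool y -0.0118 rz 10.41 centre [ 0.5294 -0.1327]
28 tool x -0.1131 tool y -0.0093 rz 10.68 centre [ 0.529  -0.1167]
32 tool x -0.1288 tool y -0.0064 rz 10.68 centre [ 0.5286 -0.1007]
```

Emit:
pendant([
  {"tx": -0.002},
  {"tx": -0.005},
  {"tx": -0.009},
  {"tx": -0.0135},
  {"tx": -0.018, "ty": -0.0003, "wz": 0.2},
  {"tx": -0.0225, "ty": -0.0011, "wz": 0.6},
  {"tx": -0.027, "ty": -0.0021, "wz": 1.2},
  {"tx": -0.0315, "ty": -0.0031, "wz": 1.8},
  {"tx": -0.036, "ty": -0.004, "wz": 2.4},
  {"tx": -0.040, "ty": -0.0047, "wz": 2.9},
  {"tx": -0.044, "ty": -0.0055, "wz": 3.5},
  {"tx": -0.048, "ty": -0.0062, "wz": 4},
])

```text
time_s: 6.0
tcp_pos: [0.561, -0.2815, 0.0066]
eef_rot: [-180.0, -0.0, -81.9]
contact_force: [0.1, -1.7, -1.0]
gripper_width: 0.0201
gripper_force: 0.5
```

Emit:
pendant([
  {"tx": -0.004, "ty": -0.0004, "wz": 0.5},
  {"tx": -0.008, "ty": -0.0007, "wz": 1.1},
  {"tx": -0.012, "ty": -0.0011, "wz": 1.6},
  {"tx": -0.0164, "ty": -0.0014, "wz": 2.1},
  {"tx": -0.0205, "ty": -0.0016, "wz": 2.7},
  {"tx": -0.0247, "ty": -0.0018, "wz": 3.2},
  {"tx": -0.0288, "ty": -0.002, "wz": 3.7},
  {"tx": -0.0329, "ty": -0.0021, "wz": 4.3},
  {"tx": -0.037, "ty": -0.0021, "wz": 4.8},
  {"tx": -0.041, "ty": -0.0022, "wz": 5.4},
  {"tx": -0.0445, "ty": -0.0022, "wz": 5.9},
  {"tx": -0.0475, "ty": -0.0022, "wz": 6.4},
])

```text
time_s: 7.0
tcp_pos: [0.5563, -0.2342, 0.0066]
eef_rot: [180.0, 0.0, -88.3]
contact_force: [0.3, -1.8, -0.0]
gripper_width: 0.0201
gripper_force: 0.6
```

Emit:
pendant([
  {"tx": -0.001, "wz": 0.2},
  {"tx": -0.002, "wz": 0.3},
])

```text
time_s: 7.17
tcp_pos: [0.5563, -0.2324, 0.0066]
eef_rot: [180.0, -0.0, -88.5]
contact_force: [1.1, -1.2, -0.2]
gripper_width: 0.0202
gripper_force: 0.6
```

```bash
python3 - <<'E'
from h import *;from plant import r, imaging
s=r.get_state();yaw=s['eef_rot'][2]+90;p=pred(s,yaw);print(p,yaw)
c=imaging.capture('side');crop(c,250,180,180,120,4,'pics/s3.png',rect(*p,yaw)+rect(.5258,.0096,1.5,.14,.1,.066))
E
```

```text
[ 0.55360504 -0.12792403] 1.4802545536732339
```

View pics/s3.png

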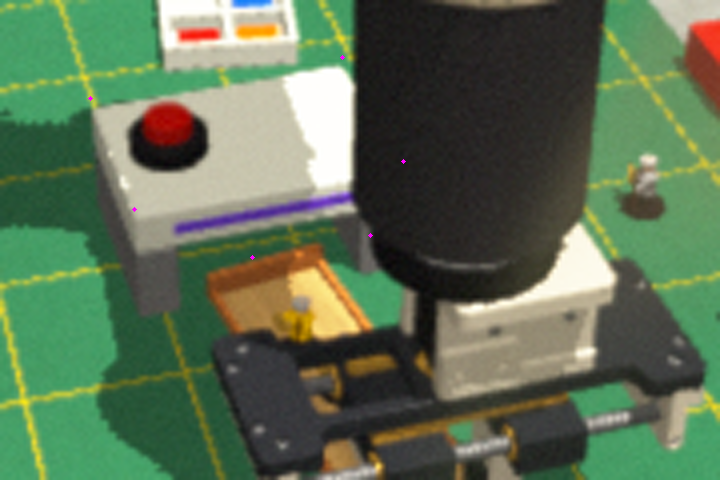

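I had tool y's sign wrong: the fingers slid about 25 mm sideways along the end board, and the tray is now left of the prediction (front corners at (208,275),(320,245)), still clear of the lamp. I'll back off and re-measure from the top camera.

Emit:
pendant([
  {"tx": 0.01},
  {"tx": 0.03},
  {"tx": 0.06, "tz": -0.02},
  {"tx": 0.09, "ty": 0.02, "tz": -0.05},
  {"tx": 0.12, "ty": 0.04, "tz": -0.07},
  {"tx": 0.155, "ty": 0.06, "tz": -0.07},
  {"tx": 0.19, "ty": 0.08, "tz": -0.07},
  {"tx": 0.225, "ty": 0.09, "tz": -0.07},
  {"tx": 0.26, "ty": 0.1, "tz": -0.07},
  {"tx": 0.28, "ty": 0.1, "tz": -0.07},
  {"tx": 0.29, "ty": 0.1, "tz": -0.07},
  {"tx": 0.29, "ty": 0.1, "tz": -0.07},
])

```text
time_s: 8.22
tcp_pos: [0.463, -0.5275, 0.076]
eef_rot: [180.0, -0.0, -88.7]
contact_force: [0.2, -0.1, -0.2]
gripper_width: 0.02
gripper_force: 0.0
```

```bash
python3 - <<'E'
from h import *;from plant import r, imaging
c=imaging.capture('top');crop(c,305,150,160,90,5,'pics/t4.png')
E
```

```text
(no output)
```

View pics/t4.png

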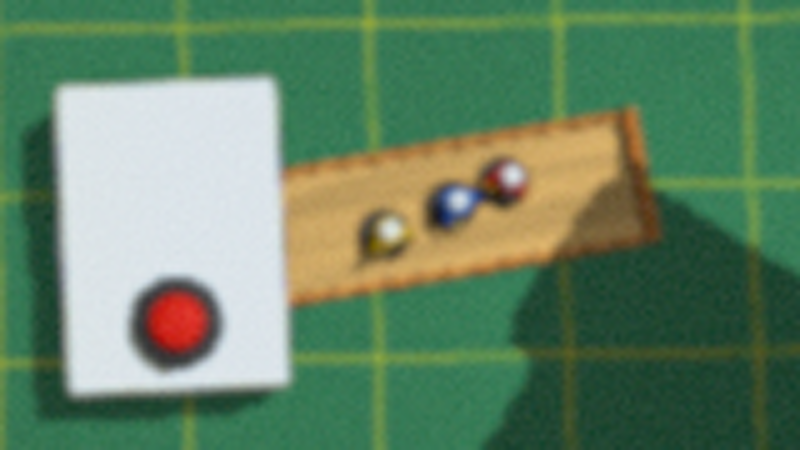

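Rear board corners are at (637,108),(661,238); the long rims meet the lamp edge at (285,168) and (290,303). Figures are still standing.

```bash
python3 - <<'E'
from h import *
import pickle
c=pickle.load(open('/tmp/top.pkl','rb'))
f=lambda x,y,z:pt(c,305+x/5-.4,150+y/5-.4,z)
a,b=f(637,108,.016),f(661,238,.016);u,v=f(285,168,.008),f(290,303,.008);a2,b2=f(634,108,.008),f(661,241,.008)
A=a2-u;B=b2-v
y=[np.degrees(np.arctan2(k[0],-k[1])) for k in (A,B)];w=a-b;print('yaws',y,np.degrees(np.arctan2(w[1],w[0])),np.linalg.norm(w))
m=(a+b)/2
for yaw in(8.5,9.5):
    t=np.radians(yaw);Y=np.array([-np.sin(t),np.cos(t)]);print(m[:2],'centre',m[:2]+.095*Y,'front',m[:2]+.19*Y)
    L=np.array([-np.sin(np.radians(1.5)),np.cos(np.radians(1.5))])
    for p in rect(*(m[:2]+.095*Y),yaw): q=p[:2]-[.5258,.0096];print('  lampframe', (q@[L[1],-L[0]]).round(4),(q@L).round(4))
E
```

```text
yaws [np.float64(8.7355473000886), np.float64(8.425672490972627)] 8.337824893510259 0.062404793760383444
[ 0.55498102 -0.21637602] centre [ 0.54093912 -0.12241951] front [ 0.52689723 -0.028463  ]
  lampframe 0.0319 -0.0342
  lampframe 0.055 -0.2228
  lampframe -0.0085 -0.2306
  lampframe -0.0317 -0.042
[ 0.55498102 -0.21637602] centre [ 0.5393015  -0.12267889] front [ 0.52362197 -0.02898175]
  lampframe 0.0285 -0.0341
  lampframe 0.0549 -0.2222
  lampframe -0.0084 -0.2311
  lampframe -0.0349 -0.043
```

```bash
python3 - <<'E'
from h import *;from plant import r, imaging
s=r.get_state();go(s,[.5638,-.275,.0065],-81.5);go(s,[.5594,-.2456,.0065],-81.5)
E
```

```text
[-0.2484 -0.1066  0.0695] [ 0.02  0.03 -7.12]
[-0.2779 -0.1029  0.0695] [ 0.02  0.03 -7.12]
```

Emit:
pendant([
  {"tx": -0.03, "ty": -0.02, "wz": -1},
  {"tx": -0.06, "ty": -0.04, "wz": -2},
  {"tx": -0.09, "ty": -0.06, "wz": -3},
  {"tx": -0.12, "ty": -0.08, "wz": -4},
  {"tx": -0.15, "ty": -0.09, "wz": -5},
  {"tx": -0.18, "ty": -0.1, "tz": 0.01, "wz": -6},
  {"tx": -0.205, "ty": -0.106, "tz": 0.025, "wz": -7.1},
  {"tx": -0.225, "ty": -0.1066, "tz": 0.04, "wz": -7.1},
  {"tx": -0.237, "ty": -0.1066, "tz": 0.055, "wz": -7.1},
  {"tx": -0.245, "ty": -0.1066, "tz": 0.063, "wz": -7.1},
  {"tx": -0.2484, "ty": -0.1066, "tz": 0.068, "wz": -7.1},
  {"tx": -0.2484, "ty": -0.1066, "tz": 0.0695, "wz": -7.1},
])

```text
time_s: 9.27
tcp_pos: [0.5638, -0.2728, 0.0066]
eef_rot: [180.0, 0.0, -81.3]
contact_force: [-0.2, 0.2, 0.2]
gripper_width: 0.0198
gripper_force: 0.0
```

Emit:
pendant([
  {},
  {},
])

```text
time_s: 9.43
tcp_pos: [0.5644, -0.2747, 0.0077]
eef_rot: [-179.9, -0.0, -81.4]
contact_force: [-0.6, 0.3, 0.4]
gripper_width: 0.0198
gripper_force: 0.0
```

```bash
cat > plan.py <<'E'
from h import *;from plant import r, imaging
from scipy.spatial.transform import Rotation as R
s=r.get_state();go(s,[.5594,-.2456,.0065],-81.5)
E
python3 plan.py
```

```text
[-0.0296  0.0006  0.0012] [-0.05 -0.03  0.06]
```

Emit:
pendant([
  {"tx": -0.01},
  {"tx": -0.024, "ty": 0.0003},
  {"tx": -0.034, "ty": 0.0006},
  {"tx": -0.04, "ty": 0.0006},
  {"tx": -0.044, "ty": 0.0006},
  {"tx": -0.047, "ty": 0.0006},
  {"tx": -0.049, "ty": 0.0006},
  {"tx": -0.051, "ty": 0.0006},
  {"tx": -0.053, "ty": 0.0006},
  {"tx": -0.055, "ty": 0.0006},
  {"tx": -0.058, "ty": 0.0006},
  {"tx": -0.062, "ty": 0.0006},
])

```text
time_s: 10.43
tcp_pos: [0.5543, -0.2129, 0.0071]
eef_rot: [-180.0, -0.0, -81.4]
contact_force: [1.3, -2.5, 1.7]
gripper_width: 0.0203
gripper_force: 1.3
```

Emit:
pendant([
  {"tx": -0.004},
  {"tx": -0.008},
  {"tx": -0.012},
  {"tx": -0.016},
  {"tx": -0.02},
  {"tx": -0.024},
  {"tx": -0.028},
  {"tx": -0.031},
  {"tx": -0.034},
  {"tx": -0.036},
  {"tx": -0.037},
])

```text
time_s: 11.35
tcp_pos: [0.5485, -0.1759, 0.0071]
eef_rot: [180.0, 0.0, -81.4]
contact_force: [0.5, -1.9, 2.4]
gripper_width: 0.0201
gripper_force: 1.2
```

```bash
cat > plan.py <<'E'
from h import *;from plant import r, imaging
from scipy.spatial.transform import Rotation as R
s=r.get_state();y0=s['eef_rot'][2]+90;c=pred(s,y0);d=.1045
a=np.radians(1.5);L=np.array([-np.sin(a),np.cos(a)])
lam=lambda c:(((c-[.5258,.0096])@[L[1],-L[0]]).round(4),((c-[.5258,.0096])@L).round(4))
print('yaw',y0,'centre in lamp frame',lam(c))
S=0;yaw=y0;R0=R.from_euler('xyz',s['eef_rot'],degrees=True)
for k in range(1,19):
    ds=.005;S+=ds;old=yaw
    yaw=y0+(1.5-y0)*np.clip(S/.06,0,1);m=np.radians((yaw+old)/2)
    c=c+ds*np.array([-np.sin(m),np.cos(m)]);b=np.radians(yaw)
    q=c-d*np.array([-np.sin(b),np.cos(b)])-s['tcp_pos'][:2]
    if k%3==0: print(k,R0.inv().apply(np.append(q,0)).round(4),'rz',round(y0-yaw,2),lam(c))
E
python3 plan.py
```

```text
yaw 8.598154350833028 centre in lamp frame (np.float64(0.005), np.float64(-0.0823))
3 [-0.015  0.003  0.   ] rz 1.77 (np.float64(0.0033), np.float64(-0.0674))
6 [-0.0302  0.0055  0.    ] rz 3.55 (np.float64(0.0022), np.float64(-0.0524))
9 [-0.0454  0.0076  0.    ] rz 5.32 (np.float64(0.0015), np.float64(-0.0375))
12 [-0.0606  0.0092  0.    ] rz 7.1 (np.float64(0.0013), np.float64(-0.0225))
15 [-0.0755  0.0073  0.    ] rz 7.1 (np.float64(0.0013), np.float64(-0.0075))
18 [-0.0904  0.0055  0.    ] rz 7.1 (np.float64(0.0013), np.float64(0.0075))
```

Emit:
pendant([
  {"tx": -0.003, "ty": 0.0006, "wz": 0.35},
  {"tx": -0.007, "ty": 0.0014, "wz": 0.8},
  {"tx": -0.011, "ty": 0.0022, "wz": 1.3},
  {"tx": -0.015, "ty": 0.003, "wz": 1.8},
  {"tx": -0.019, "ty": 0.0037, "wz": 2.2},
  {"tx": -0.023, "ty": 0.0043, "wz": 2.7},
  {"tx": -0.027, "ty": 0.005, "wz": 3.2},
  {"tx": -0.031, "ty": 0.0056, "wz": 3.6},
  {"tx": -0.035, "ty": 0.0062, "wz": 4.1},
  {"tx": -0.039, "ty": 0.0067, "wz": 4.6},
  {"tx": -0.043, "ty": 0.0073, "wz": 5.0},
  {"tx": -0.0455, "ty": 0.0076, "wz": 5.3},
])

```text
time_s: 12.35
tcp_pos: [0.5341, -0.1318, 0.007]
eef_rot: [180.0, 0.0, -86.7]
contact_force: [0.1, -1.4, 0.7]
gripper_width: 0.0202
gripper_force: 1.0
```

```bash
sed -i 's/\.06,0,1/.015,0,1/' plan.py; python3 plan.py
python3 - <<'E'
from h import *;from plant import r, imaging
s=r.get_state();yaw=s['eef_rot'][2]+90;p=pred(s,yaw)
c=imaging.capture('side');crop(c,250,160,180,120,4,'pics/s5.png',rect(*p,yaw))
E
```

```text
yaw 3.252372820050226 centre in lamp frame (np.float64(0.0014), np.float64(-0.0371))
3 [-0.015  0.003  0.   ] rz 1.75 (np.float64(0.0011), np.float64(-0.0221))
6 [-0.03    0.0025  0.    ] rz 1.75 (np.float64(0.0011), np.float64(-0.0071))
9 [-0.045  0.002  0.   ] rz 1.75 (np.float64(0.0011), np.float64(0.0079))
12 [-0.06    0.0016  0.    ] rz 1.75 (np.float64(0.0011), np.float64(0.0229))
15 [-0.075   0.0011  0.    ] rz 1.75 (np.float64(0.0011), np.float64(0.0379))
18 [-0.09    0.0007  0.    ] rz 1.75 (np.float64(0.0011), np.float64(0.0529))
```

View pics/s5.png

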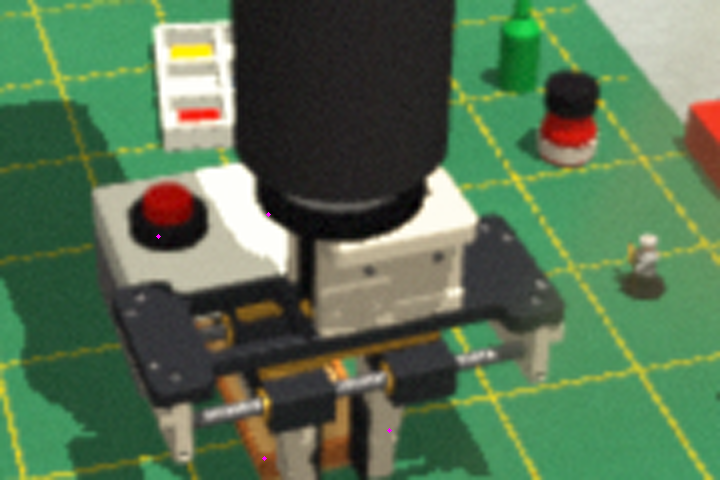

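Emit:
pendant([
  {"tx": -0.003, "ty": 0.0006, "wz": 0.35},
  {"tx": -0.007, "ty": 0.0014, "wz": 0.8},
  {"tx": -0.011, "ty": 0.0022, "wz": 1.3},
  {"tx": -0.015, "ty": 0.003, "wz": 1.75},
  {"tx": -0.019, "ty": 0.0029, "wz": 1.75},
  {"tx": -0.023, "ty": 0.0027, "wz": 1.75},
  {"tx": -0.026, "ty": 0.0026, "wz": 1.75},
  {"tx": -0.029, "ty": 0.0025, "wz": 1.75},
  {"tx": -0.031, "ty": 0.0025, "wz": 1.75},
  {"tx": -0.033, "ty": 0.0024, "wz": 1.75},
  {"tx": -0.034, "ty": 0.0024, "wz": 1.75},
  {"tx": -0.034, "ty": 0.0024, "wz": 1.75},
])

```text
time_s: 13.4
tcp_pos: [0.5301, -0.0983, 0.0071]
eef_rot: [-180.0, 0.0, -88.5]
contact_force: [-0.1, 0.1, 0.1]
gripper_width: 0.0201
gripper_force: 0.0
```

```bash
python3 plan.py | head -1
```

```text
yaw 1.5469172202672752 centre in lamp frame (np.float64(0.0013), np.float64(-0.0035))
```

Emit:
pendant([
  {"tx": 0.01},
  {"tx": 0.03},
  {"tx": 0.06},
  {"tx": 0.1},
  {"tx": 0.14},
  {"tx": 0.18},
  {"tx": 0.22},
  {"tx": 0.25},
  {"tx": 0.27},
  {"tx": 0.28},
])

```text
time_s: 14.23
tcp_pos: [0.5367, -0.3819, 0.0067]
eef_rot: [-180.0, -0.0, -88.6]
contact_force: [0.8, 0.5, 0.4]
gripper_width: 0.02
gripper_force: 0.0
```

```bash
python3 - <<'E'
from h import *;from plant import r, imaging
import pickle
c=imaging.capture('top');crop(c,285,150,114,84,7,'pics/t6.png');pickle.dump(c,open('/tmp/top6.pkl','wb'))
E
```

```text
(no output)
```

View pics/t6.png

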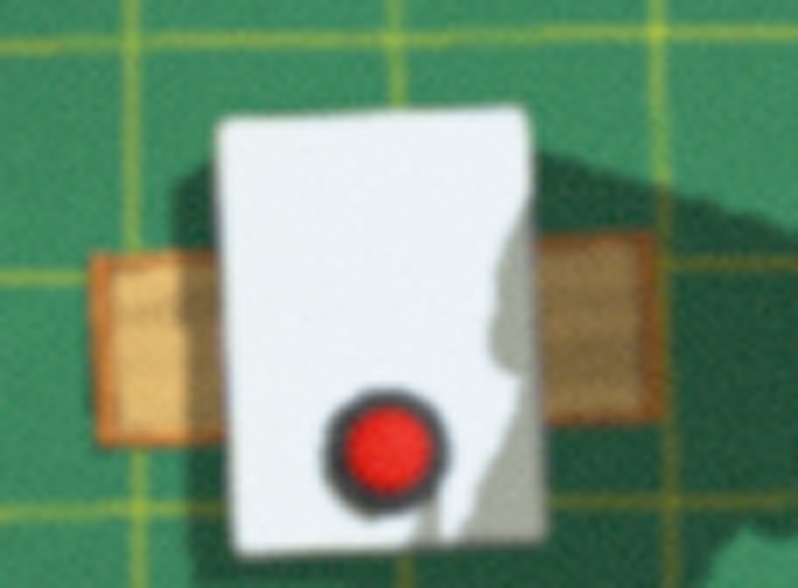

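```bash
python3 - <<'E'
from h import *
import pickle
c=pickle.load(open('/tmp/top6.pkl','rb'))
f=lambda L,z:np.array([pt(c,285+x/7-.4,150+y/7-.4,z) for x,y in L])
l=f([(217,120),(525,108),(545,542),(235,553)],.066);t=f([(92,257),(653,232),(662,420),(99,445)],.016)
for P in(l,t):
    a=P[0]-P[1]+P[3]-P[2];b=P[0]-P[3]+P[1]-P[2];print(P.mean(0).round(4),np.degrees(np.arctan2(-a[0],a[1])),np.degrees(np.arctan2(b[1],b[0])),np.linalg.norm(a)/2,np.linalg.norm(b)/2)
w=np.radians(1.5);d=(t-l).mean(0)[:2];print('lampframe d',d@[np.cos(w),np.sin(w)],d@[-np.sin(w),np.cos(w)])
print('button',f([(388,450)],.072))
E
```

```text
[0.5255 0.0098 0.066 ] 1.0755992414949407 1.3611621685844413 0.09937742535078328 0.13989733733477794
[0.5267 0.0103 0.016 ] 1.491121679516532 1.294742427447587 0.18884997527776823 0.06335579440940946
lampframe d 0.0011598646720670576 0.0005002568385155486
button [[0.48651685 0.00824408 0.072     ]]
```

Tray is centred within about 1 mm (x +1.2, y +0.5 mm) and aligned with the lamp; figures are under it. Next the button: height from the depth map, and the path to it.

```bash
python3 - <<'E'
from h import *;from plant import r, imaging
import pickle
c=pickle.load(open('/tmp/top6.pkl','rb'));z=c['z_map'];M=c['cam_to_world']
def w(u,v): return (M@[(u-c['cx'])/c['fx']*z[v,u],(v-c['cy'])/c['fy']*z[v,u],z[v,u],1])[2].round(4)
print('button',[w(u,v) for u,v in((340,214),(339,214),(341,215),(340,212))],'collar',[w(u,214) for u in (333,347)],'roof',[w(330,185),w(340,190)])
s=r.get_state();go(s,[.4865,.0085,.13],-88.5)
E
```

```text
button [np.float64(0.0894), np.float64(0.0884), np.float64(0.0879), np.float64(0.089)] collar [np.float64(0.0796), np.float64(0.0771)] roof [np.float64(0.0684), np.float64(0.0647)]
[-0.3917  0.041  -0.1235] [-0.01 -0.02 -0.13]
```

Emit:
pendant([
  {"tz": -0.02},
  {"tz": -0.05},
  {"tz": -0.08},
  {"tz": -0.11},
  {"tz": -0.13},
  {"tz": -0.14},
], finger_gap=0, squeeze=20)

```text
time_s: 14.78
tcp_pos: [0.5388, -0.3784, 0.1508]
eef_rot: [-179.8, -0.1, -88.4]
contact_force: [0.5, 0.5, 0.5]
gripper_width: 0.0005
gripper_force: 0.0
```

Emit:
pendant([
  {"tx": -0.03, "ty": 0.003},
  {"tx": -0.07, "ty": 0.007},
  {"tx": -0.11, "ty": 0.011},
  {"tx": -0.15, "ty": 0.016},
  {"tx": -0.19, "ty": 0.02},
  {"tx": -0.23, "ty": 0.024},
  {"tx": -0.27, "ty": 0.028},
  {"tx": -0.31, "ty": 0.032},
  {"tx": -0.345, "ty": 0.036},
  {"tx": -0.37, "ty": 0.039},
  {"tx": -0.383, "ty": 0.041},
  {"tx": -0.388, "ty": 0.0415},
])

```text
time_s: 15.78
tcp_pos: [0.4846, 0.0105, 0.1467]
eef_rot: [180.0, 0.0, -88.3]
contact_force: [0.2, -0.6, -0.3]
gripper_width: 0.0003
gripper_force: 0.0
```

```bash
python3 - <<'E'
from h import *;from plant import r, imaging
s=r.get_state();go(s,[.486,.0087,.1],-88.5)
E
```

```text
[ 0.0018 -0.0014  0.0467] [0.03 0.02 0.2 ]
```

Emit:
pendant([
  {"tx": 0.0018, "ty": -0.0014, "tz": 0.01},
  {"tx": 0.0018, "ty": -0.0014, "tz": 0.025},
  {"tx": 0.0018, "ty": -0.0014, "tz": 0.038},
  {"tx": 0.0018, "ty": -0.0014, "tz": 0.046},
  {"tx": 0.0018, "ty": -0.0014, "tz": 0.05},
  {"tx": 0.0018, "ty": -0.0014, "tz": 0.053},
  {"tx": 0.0018, "ty": -0.0014, "tz": 0.055},
  {"tx": 0.0018, "ty": -0.0014, "tz": 0.057},
  {"tx": 0.0018, "ty": -0.0014, "tz": 0.058},
  {"tx": 0.0018, "ty": -0.0014, "tz": 0.058},
])

```text
time_s: 16.62
tcp_pos: [0.4871, 0.0065, 0.0892]
eef_rot: [-180.0, 0.0, -88.5]
contact_force: [0.7, -0.2, -0.2]
gripper_width: 0.0005
gripper_force: 0.0
```

Emit:
pendant([
  {"tz": 0.0015},
  {"tz": 0.003},
  {"tz": 0.004},
  {"tz": 0.005},
  {"tz": 0.005},
])

```text
time_s: 17.03
tcp_pos: [0.4874, 0.0066, 0.0842]
eef_rot: [-180.0, 0.0, -88.4]
contact_force: [-0.9, -0.0, 4.0]
gripper_width: 0.0005
gripper_force: 1.8
```

Emit:
pendant([
  {"tz": 0.0015},
  {"tz": 0.003},
  {"tz": 0.004},
  {"tz": 0.004},
])

```text
time_s: 17.37
tcp_pos: [0.4876, 0.0067, 0.0819]
eef_rot: [-179.9, -0.0, -88.4]
contact_force: [-7.7, 0.4, 24.8]
gripper_width: 0.0008
gripper_force: 12.1
```

Emit:
pendant([
  {"tz": 0.001},
  {"tz": 0.002},
  {"tz": 0.002},
  {"tz": 0.002},
])

```text
time_s: 17.7
tcp_pos: [0.4877, 0.0066, 0.0815]
eef_rot: [-179.9, -0.0, -88.4]
contact_force: [-14.9, 3.2, 43.0]
gripper_width: 0.0004
gripper_force: 21.7
```

The button bottomed out firmly, so I'll release, move well clear and check.

Emit:
pendant([
  {"tz": -0.005},
  {"tz": -0.012},
  {"tz": -0.03},
  {"tz": -0.06},
  {"tz": -0.09},
  {"tx": 0.03, "tz": -0.11},
  {"tx": 0.07, "tz": -0.12},
  {"tx": 0.11, "tz": -0.12},
  {"tx": 0.15, "tz": -0.12},
  {"tx": 0.19, "tz": -0.12},
  {"tx": 0.22, "tz": -0.12},
  {"tx": 0.24, "tz": -0.12},
])

```text
time_s: 18.7
tcp_pos: [0.4926, -0.2359, 0.1973]
eef_rot: [179.9, 0.0, -88.6]
contact_force: [0.7, 1.2, 0.1]
gripper_width: 0.0002
gripper_force: 0.0
```

Emit:
pendant([
  {"tx": 0.04},
  {"tx": 0.08},
  {"tx": 0.11},
  {"tx": 0.12},
  {"tx": 0.12},
  {"tx": 0.12},
])

```text
time_s: 19.2
tcp_pos: [0.496, -0.3534, 0.197]
eef_rot: [179.9, 0.1, -88.6]
contact_force: [-0.4, 0.1, -0.2]
gripper_width: 0.0003
gripper_force: 0.0
```

```bash
python3 - <<'E'
from h import *;from plant import r, imaging
a=imaging.capture('top');b=imaging.capture('side');k=2
x=a['frame'][60:320,200:460];y=b['frame'][100:360,200:460]
cv2.imwrite('pics/f.png',cv2.resize(np.hstack([x,y]),(800,400),interpolation=cv2.INTER_CUBIC)[:,:,::-1])
E
```

View pics/f.png

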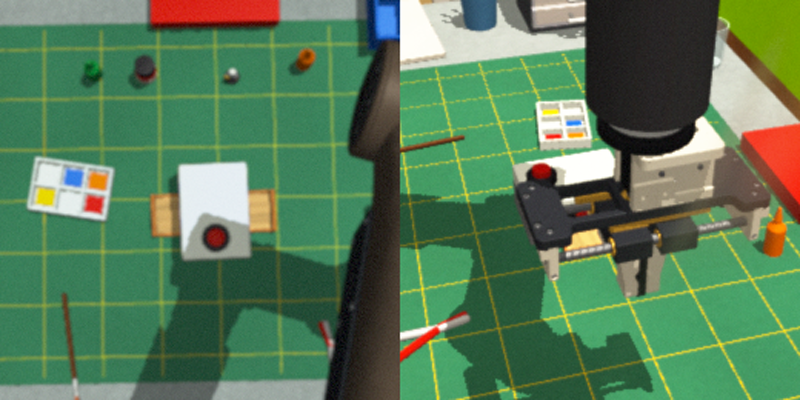

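The tray sticks out equally on both sides (columns 152–180 and 249–276), the button is up again, and everything else looks where it was.

```bash
python3 -c "
from plant import r, imaging
print(r.close_job())"
```

```text
the job is handed in; nothing more can be done
None
```

I handed the job in at about 19 s: the tray is centred under the lamp to about 1 mm and sticks out equally at both ends, and I pressed the button fully down and it came back up. The figures were upright at the last clear view, partway in; they were hidden under the lamp by the end. A sideways sign error in the first push slid the fingers along the tray's end board, and I backed off and corrected it before the tray went in.

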